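# Roll the long bearing sleeve up the inspection ramp and hold it at the stop

## Task

Using a fingertip, slowly push the longer of the two brass sleeves up its lane of the ramp until it sits fully against the stop plate at the top, never letting it roll back, and finish while still holding it there with the finger. Only push it: do not pick it up. Leave the short sleeve and everything else on the bench where it is.

Things in the scene. Friction and masses are not known exactly. Their poses are not given: they have to be found in the camera images.
- long_sleeve: the longer brass sleeve (bearing bush), ground and lightly oiled, so slippery (friction about 0.3): a tube 70 mm long, 50 outside diameter, bore 36, 0.35 to 0.63 kg, lying across its lane, free to roll; on the slope it rolls back if left alone. Origin at its centre; y is the tube's axis, x and z turn as it rolls. It starts at the foot of either lane, resting on the foot lip.
- deck: fixed sloping metal top (light grey) of the ramp, climbing at 10 degrees away from the robot; two lanes side by side. Origin on the surface at the foot of the stop plate's face, midway between the lanes. x points up the slope, y across, z square to the surface. Sizes in mm: lane centres y = +41 and -41, lanes 74 wide between rails 8 thick, 18 high. Surface runs from x = -200.
- stop_top (a point): middle of the top edge of the steel stop plate's face, at x = 0, y = 0, z = 44 mm in the deck's frame, same axes. The plate is square to the slope, spans both lanes and is 14 mm thick. A sleeve fully against it has its centre at x = -25, z = 25 mm in the deck's frame.
- foot_lip (a point): middle of the top of the steel foot lip across both lanes, at x = -188, y = 0, z = 8 mm in the deck's frame, same axes. The lip is 8 mm high and 8 thick. A sleeve resting against it (the start) has its centre at x = -165, z = 25 mm in the deck's frame.
- short_sleeve: the shorter brass sleeve, 42 long, 50 outside diameter, at the foot of the other lane; origin at its centre, y along its axis. Not to be moved.
- tape_roll: orange roll of tape lying flat, outside diameter 90, hole 72, height 22 (sizes in mm). On the bench beside the ramp, not to be moved. Origin at the centre of its underside.
- zinc_cup: small open steel cup, standing, diameter 68, height 70 (sizes in mm). On the bench beside the ramp, not to be moved. Origin at the centre of its underside.
- grease_jar: yellow jar with black cap, standing, diameter 58, height 75 (sizes in mm). On the bench beside the ramp, not to be moved. Origin at the centre of its underside.
- socket: steel wrench socket standing on end, diameter 26, height 32 (sizes in mm). On the bench beside the ramp, not to be moved. Origin at the centre of its underside.
- wrench: steel wrench lying flat along its x axis (sizes in mm). On the bench beside the ramp, not to be moved. Origin at the centre of its underside.
- screwdriver: screwdriver with red handle, lying along its x axis (sizes in mm). On the bench beside the ramp, not to be moved. Origin at the centre of its underside.
- bench_brush: small wooden hand brush lying along its x axis (sizes in mm). On the bench beside the ramp, not to be moved. Origin at the centre of its underside.
There are look-alikes about, which are no part of the job. Leave any blue or turquoise look-alike of the long_sleeve alone.

How it is judged:
By the outcome, as a careful person would: the job done as asked, in the order asked, and still so for the second after the job is handed in, while the arm keeps its last pose, push and grip.
It also fails if it takes over 38 s, if anything falls off the work surface, if the arm or the gripper's body presses on something with over 40 N, if the wrist force passes 120 N, or if a joint passes its speed limit or range.

## Robot

A 6-joint arm with a two-finger parallel gripper is mounted at the origin on the work surface. World frame = base frame: x ahead of the robot, y to its left, z up, the work surface at z = 0. Lengths are in mm, angles in rad, forces in N, time in s.
With the tool pointing down it reaches from about 275 to 1000 mm from the base axis. Payload 8.4 kg.
Tool frame: the origin (TCP) lies on the mounting face of the last link; the fingertips stand 173 mm ahead of it and the grasp point (between the pads) lies 155 mm ahead of it; z points along the fingers, y is the direction in which the jaws open and shut (so a half turn about z gives the same grasp; the last joint's range is limited). The gripper opens to 85 mm and grips with 20 to 120 N. Pads are 22 mm wide; open, the fingers measure 114 mm over their backs; the gripper's body (76 mm by 85 mm) begins 54 mm behind the grasp point. The pads swing forward as they close: fully open they stand 13 mm farther back than shut.
Start: joints at [-1.13, 0.353, 1.633, -0, 1.155, -0.002], TCP at [267.794, -564.726, 404.681] pointing down, gripper open.
Joint ranges: [-2.63, 2.63], [-0.92, 2.1], [0.06, 2.66], [-1.3, 4.44], [0, 2.69], [-3.02, 3.02]. Speed limits (rad/s): [2.22, 2.22, 2.79, 3.14, 3.14, 3.14].

## Interface

Orientations are given as [roll, pitch, yaw] about the fixed x, y, z axes, in that order (R = Rz(yaw) Ry(pitch) Rx(roll)).
In Python, from rig import readout, imaging, ticket gives the robot as it stands.
- The arm moves only by the tool step_arm, never from a script. Its argument "deltas" is a list of rows, each an object with "translation": the shift along the tool's x, y, z in cm, a list of three; "rot": the turn, a rotation vector about the tool's x, y, z in rad, a list of three. In form: [{"translation": [x, y, z], "rot": [rx, ry, rz]}, ...]. A call has 1 to 8 rows; each row is the pose to reach, as a shift and turn from the pose commanded when the call began, along the tool's axes at that moment; what a row does not reach only later rows make up. A row lasts 1/8 s, in which the tool goes at most 62.5 mm and 10.7 degrees, less where a joint would pass 70% of its speed; a pose out of reach is approached as far as the arm can. A call with a gripper value outside its range is refused whole. "grip" is the closure in counts, from 0 (fully open) to 255 (shut), set as the call begins (left out, the last holds). The fingers move at their own pace and stop on an object; "squeeze" is the grip in N (left out, the last holds). Time passes only in rows, so rows that repeat a pose let the fingers close. It gives the time, the measured TCP pose, the force and the opening at its end, in the units of the state.
- readout.sense(): the state, without advancing time (a new reading comes with each control period).
- imaging.grab_frame(name): name is "scene" or "top"; returns a dict with "image" (480x640x3 uint8, red, green, blue), "camera_matrix" (3x3 intrinsics, pixels), "k1" (the pictures are not rectified: a ray, as slopes to the right and down, at radius r is drawn at 1 + k1 r^2 times it, then the intrinsics apply), "world_to_cam" (4x4, takes a point from world to camera coordinates). Camera axes: x right, y up, looking along -z (the intrinsics and any distortion apply to the point x, -y, -z); pixel columns grow to the right and rows downward; lengths in mm; the calibration is good to about 2 mm. A picture is of the moment at which its call begins. There is no depth.
- ticket.sign_off(): hands the job in, once; it reports no verdict.
The state is a dict: "clock": time; "qpos": joint angles; "qvel": joint speeds; "joint_efforts": joint torques, N m; "eef_pos": TCP position; "tcp_rot": TCP orientation; "contact_force": force on the tool from outside, world axes, zero at the start; "wrist_torque": the same for the moment, N m; "opening": opening from 0.0 (shut) to 1.0 (fully open).
Only numpy, scipy, OpenCV 4.12 (cv2) and the standard library are available. Lean on these libraries where they do the work, as an engineer would, in place of code of your own. Each camera call takes 0.05 s, during which the arm holds its last target.

## Working session

There is one attempt and no reset: what is moved stays moved. The work goes in short steps, Python scripts to look and compute and a tool call to move; the robot and the scene stay as the last step left them, time stands still between calls to the robot, and variables do not carry over. Pictures are saved under pics/ and viewed, and the job is handed in when it is done.

Besides the shell and the picture viewer there is one more tool, called after "Emit:" as name(argument=value, ...) on one line, values as JSON. step_arm: Moves the arm, as the interface text tells. Its arguments: {"type":"object","properties":{"deltas":{"type":"array","items":{"type":"object","properties":{"translation":{"type":"array","items":{"type":"number"}},"rot":{"type":"array","items":{"type":"number"}}}}},"grip":{"type":"number"},"squeeze":{"type":"number"}},"required":["deltas"]}

```bash
ls; mkdir -p pics; python3 - <<'E'
from rig import readout, imaging
import cv2,pickle
print(readout.sense())
for n in("scene","top"):
    f=imaging.grab_frame(n); pickle.dump(f,open(f"pics/{n}0.pkl","wb"))
    cv2.imwrite(f"pics/{n}0.png",f["image"][:,:,::-1]); print(f["camera_matrix"],f["k1"],f["world_to_cam"])
E
```

```text
pics
{'clock': 0.0, 'qpos': array([-1.13042325e+00,  3.53643029e-01,  1.63416855e+00,  3.58853163e-05,
        1.15523252e+00, -2.43138433e-03]), 'qvel': array([ 0.00053286,  0.000832  , -0.00064602,  0.00197709, -0.00059672,
       -0.00060923]), 'joint_efforts': array([ 9.05898250e-04, -6.05249476e+01, -3.42070735e+01,  1.44916844e-04,
        9.44616215e-03,  2.03502998e-05]), 'eef_pos': array([ 267.67519579, -564.49557518,  403.94999106]), 'tcp_rot': array([-3.14014129e+00, -3.63389422e-05,  4.42789924e-01]), 'contact_force': array([-0.90605941,  0.30182595, -0.4114606 ]), 'wrist_torque': array([ 0.03280759,  0.04344736, -0.00640155]), 'opening': 1.0020948589946999}
[[587.80943643   0.         329.7517467 ]
 [  0.         587.80943643 249.54349466]
 [  0.           0.           1.        ]] -0.04521139223265674 [[-6.91400702e-02  9.97590103e-01  5.79982322e-03  2.52984214e+01]
 [-6.20342292e-01 -4.75457064e-02  7.82888783e-01  2.92817744e+02]
 [ 7.81277858e-01  5.05311098e-02  6.22134644e-01 -1.54834332e+03]
 [ 0.00000000e+00  0.00000000e+00  0.00000000e+00  1.00000000e+00]]
[[488.91417068   0.         317.36730775]
 [  0.         488.91417068 235.73639157]
 [  0.           0.           1.        ]] -0.12215861907527838 [[ 2.04351089e-02 -9.99690690e-01  1.41749995e-02  5.11391058e+00]
 [ 9.93473062e-01  2.18953347e-02  1.11945832e-01 -5.78604185e+02]
 [-1.12221573e-01  1.17948549e-02  9.93613204e-01 -8.40710980e+02]
 [ 0.00000000e+00  0.00000000e+00  0.00000000e+00  1.00000000e+00]]
```

View pics/scene0.png

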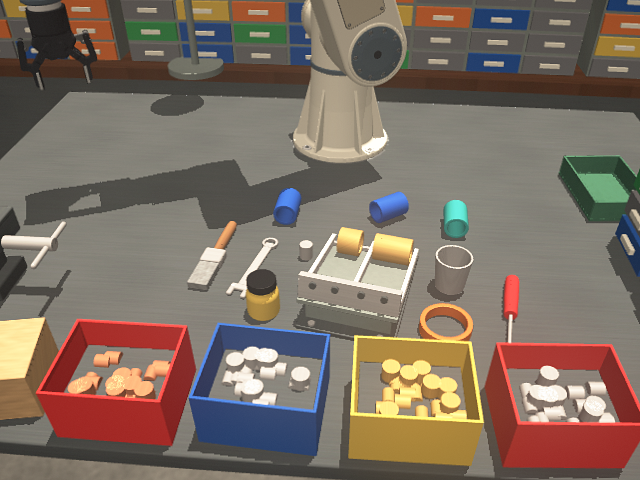

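View pics/top0.png

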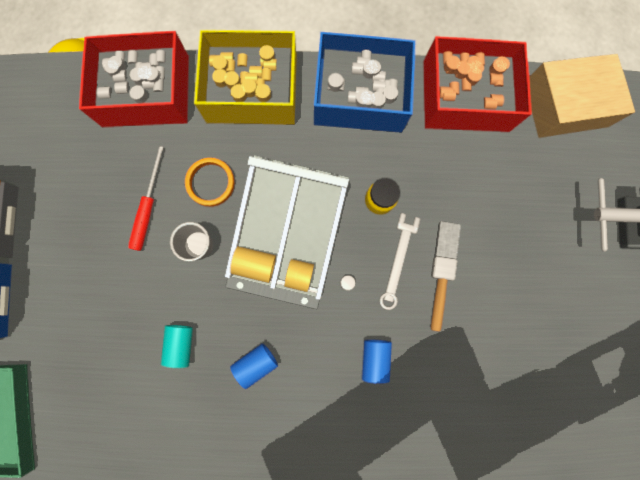

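The long sleeve is in the left lane (+y) at top px (253,264), and the short one is at (299,275). I'll enlarge both views.

```bash
python3 - <<'E'
import cv2
a=cv2.imread("pics/top0.png")[145:315,215:360]; cv2.imwrite("pics/tc.png",cv2.resize(a,None,fx=3.5,fy=3.5,interpolation=cv2.INTER_CUBIC)) 
a=cv2.imread("pics/scene0.png")[220:350,290:430]; cv2.imwrite("pics/sc.png",cv2.resize(a,None,fx=4.5,fy=4.5,interpolation=cv2.INTER_CUBIC))
E
```

```text
(no output)
```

View pics/tc.png

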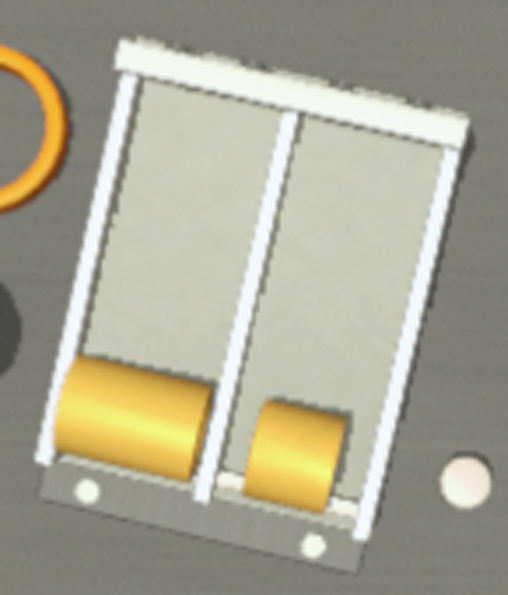

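View pics/sc.png

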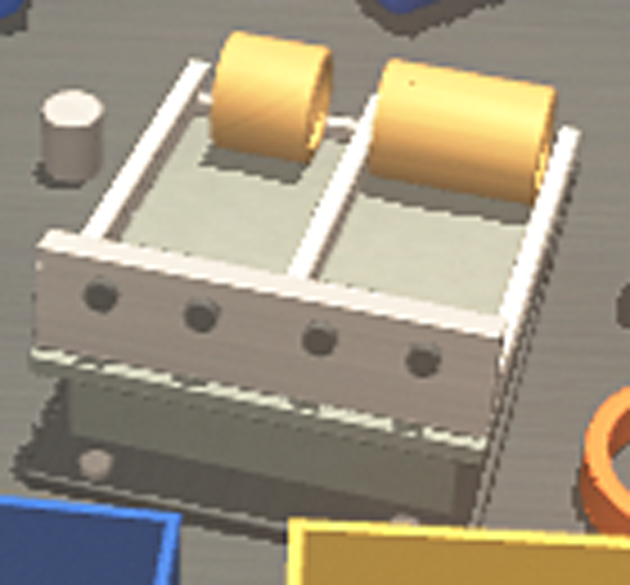

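```bash
cat > h.py <<'E'
import numpy as np,pickle
from scipy.optimize import least_squares
from scipy.spatial.transform import Rotation as Ro
F={n:pickle.load(open(f"pics/{n}0.pkl","rb")) for n in("scene","top")}
def proj(n,P):
    f=F[n];P=np.atleast_2d(P);c=P@f["world_to_cam"][:3,:3].T+f["world_to_cam"][:3,3]
    s=np.c_[c[:,0],-c[:,1]]/(-c[:,2:]); s=s*(1+f["k1"]*(s**2).sum(1,keepdims=True))
    K=f["camera_matrix"];return s*[K[0,0],K[1,1]]+[K[0,2],K[1,2]]
def deckR(yaw): return Ro.from_euler('ZY',[yaw,-np.radians(10)]).as_matrix()
def d2w(p,P): return np.atleast_2d(P)@deckR(p[3]).T+p[:3]
E
cat > fit.py <<'E'
from h import *
T=lambda a:(np.array(a)+.5)/3.5-.5+[215,145]
S=lambda a:(np.array(a)+.5)/4.5-.5+[290,220]
o=[("top",(0,86,44),(116,66)),("top",(0,-86,44),(465,148)),("top","e82",(43,463)),("top","e0",(203,502)),("top","e-82",(362,539)),
("scene",(14,-86,44),(38,246)),("scene",(14,86,44),(499,335)),("scene",(0,-86,44),(52,230)),("scene",(0,86,44),(503,318)),("scene","e-82",(200,62)),("scene","e82",(570,130))]
def res(p):
    r=[]
    for n,P,c in o:
        if isinstance(P,str): P=(p[4],float(P[1:]),18)
        r.append(proj(n,d2w(p,P))[0]-(T(c) if n=="top" else S(c)))
    return np.array(r).ravel()
s=least_squares(res,[600,80,80,-.2,-200]);print(s.x.round(3));print(res(s.x).reshape(-1,2).round(1))
p=s.x;np.save("deck.npy",p)
for nm,q in(("long centre start",(-165,41,25)),("end",(-25,41,25)),("foot",(-188,0,8)),("fl",(-200,0,0))): print(nm,d2w(p,q).round(1))
# sleeve outline overlay
import cv2
for n in F:
    im=F[n]["image"][:,:,::-1].copy(); im=cv2.resize(im,None,fx=4,fy=4,interpolation=cv2.INTER_CUBIC)
    a=np.linspace(0,2*np.pi,60)
    C=[]
    for y,L in((41,70),(-41,42)):
        for e in(-L/2,L/2): C.append(np.c_[-165+25*np.cos(a),0*a+y+e,25+25*np.sin(a)])
    for y in(-86,-78,-4,4,78,86): C.append(np.array([(-200,y,18),(0,y,18)]))
    C.append(np.array([(0,-86,44),(0,86,44),(14,86,44),(14,-86,44)]))
    C.append(np.array([(0,-86,0),(0,86,0),(-200,86,0),(-200,-86,0),(0,-86,0)]))
    for c in C: cv2.polylines(im,[((proj(n,d2w(p,c))+.5)*4-.5).round().astype(int)],False,(255,0,255),1)
    x,y=(215,145) if n=="top" else (290,220)
    cv2.imwrite(f"pics/ov_{n}.png",im[y*4:y*4+ 600,x*4:x*4+ 600] if n=="scene" else im[y*4:y*4+ 690,x*4:x*4+600][:690][90:])
E
python3 fit.py
```

```text
[ 6.79547e+02  5.24970e+01  5.46810e+01 -2.13000e-01 -1.99942e+02]
[[-0.2  0.3]
 [-0.4  0.2]
 [ 0.3 -0.1]
 [-0.4 -0.3]
 [-0.4  0.1]
 [-0.6  0.2]
 [ 0.1  0.7]
 [-1.  -0.3]
 [ 0.7 -0. ]
 [-0.3 -0.1]
 [-0.2 -0.5]]
long centre start [[525.1 127.8  50.6]]
end [[659.9  98.7  75. ]]
foot [[497.2  91.9  29.9]]
fl [[487.   94.1  20. ]]
```

View pics/ov_top.png

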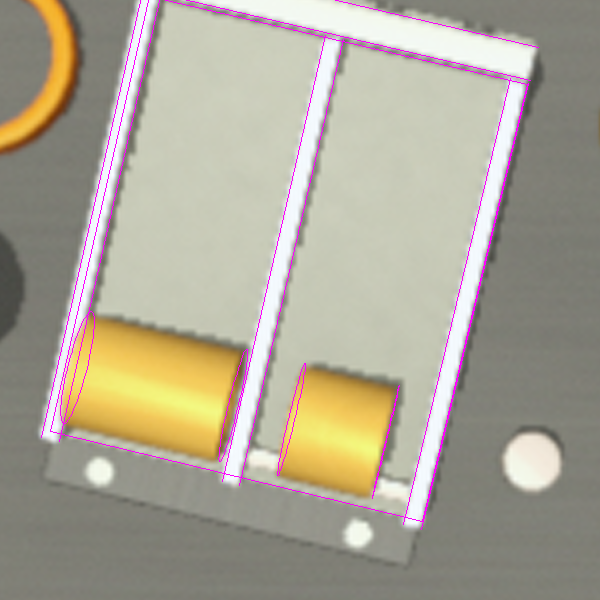

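View pics/ov_scene.png

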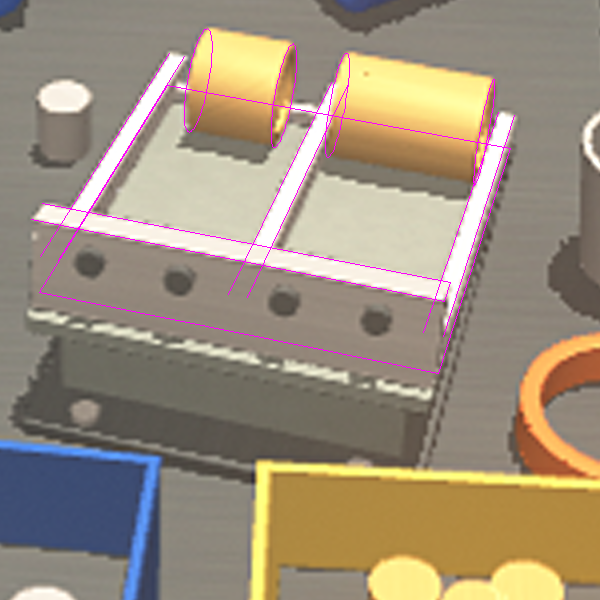

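The fit is good: residuals are at most 1 px, the rail end is at −200, and the sleeve outlines overlap. Next I'll work out the waypoints.

```bash
cat > go.py <<'E'
from h import *
import sys
from rig import readout
s=readout.sense();p=np.load("deck.npy")
Rd=deckR(p[3]);Rt=Rd@np.diag([1,-1,-1.])
R=Ro.from_euler('xyz',s["tcp_rot"]).as_matrix()
x=s["eef_pos"]
tip=Rd.T@(x+R[:,2]*173-p[:3])
print("t",s["clock"],"tip deck",tip.round(1),"F deck",(Rd.T@s["contact_force"]).round(1),"open",round(s["opening"],2),"q",s["qpos"].round(2))
if len(sys.argv)>3:
    q=np.array([float(a) for a in sys.argv[1:4]])
    tw=p[:3]+Rd@(q+[0,0,173]); print("target TCP",tw.round(1))
    print("trans cm",(R.T@(tw-x)/10).round(2),"rot",Ro.from_matrix(R.T@Rt).as_rotvec().round(4))
E
python3 go.py -225 41 120; python3 go.py -225 41 15
```

```text
t 0.1 tip deck [-237.5 -690.   220.9] F deck [-0.8  0.2  0.3] open 1.0 q [-1.13  0.35  1.63 -0.    1.16 -0.  ]
target TCP [421.9 150.2 304.2]
trans cm [ 44.56 -57.96  10.06] rot [-0.0585  0.1687  0.654 ]
t 0.1 tip deck [-237.5 -690.   220.9] F deck [-0.8  0.2  0.3] open 1.0 q [-1.13  0.35  1.63 -0.    1.16 -0.  ]
target TCP [439.7 146.3 200.8]
trans cm [ 46.   -56.83  20.4 ] rot [-0.0585  0.1687  0.654 ]
```

Emit:
step_arm(deltas=[{"translation": [3, -4, 0.5], "rot": [-0.01, 0.02, 0.08]}, {"translation": [6, -8, 1], "rot": [-0.015, 0.04, 0.16]}, {"translation": [9.5, -12.5, 1.5], "rot": [-0.02, 0.06, 0.24]}, {"translation": [13, -17, 2], "rot": [-0.03, 0.08, 0.32]}, {"translation": [16.5, -21.5, 2.5], "rot": [-0.035, 0.1, 0.4]}, {"translation": [20, -26, 3.5], "rot": [-0.045, 0.13, 0.5]}, {"translation": [23.5, -30.5, 4.5], "rot": [-0.05, 0.15, 0.58]}, {"translation": [27, -35, 5.5], "rot": [-0.0585, 0.1687, 0.654]}], grip=255, squeeze=40)

```text
clock: 1.1
eef_pos: [361.7, -131.2, 349.5]
tcp_rot: [3.141, -0.177, -0.216]
contact_force: [0.6, -1.0, 0.9]
opening: -0.0
```

```bash
python3 go.py -225 41 120
```

```text
t 1.1 tip deck [-216.2 -246.9  164.6] F deck [ 0.9 -0.8  0.7] open -0.0 q [-0.36 -0.    2.23  0.04  0.75  1.4 ]
target TCP [421.9 150.2 304.2]
trans cm [ -0.95 -28.77   4.42] rot [ 0.0011 -0.0022 -0.0031]
```

Emit:
step_arm(deltas=[{"translation": [-0.2, -5, 0.8], "rot": [0, 0, 0]}, {"translation": [-0.4, -10, 1.6], "rot": [0, 0, 0]}, {"translation": [-0.6, -15, 2.4], "rot": [0, 0, 0]}, {"translation": [-0.7, -20, 3.2], "rot": [0, 0, 0]}, {"translation": [-0.8, -25, 3.8], "rot": [0, 0, 0]}, {"translation": [-0.9, -28.0, 4.3], "rot": [0, 0, 0]}, {"translation": [-0.9, -28.8, 4.4], "rot": [0, 0, 0]}, {"translation": [-0.9, -28.8, 4.4], "rot": [0, 0, 0]}])

```text
clock: 2.1
eef_pos: [421.3, 148.8, 304.3]
tcp_rot: [3.14, -0.175, -0.212]
contact_force: [-1.5, 0.1, 1.0]
opening: 0.001
```

```bash
python3 go.py -225 41 15; python3 - <<'E'
from rig import imaging
import cv2
for n in("scene","top"):
    f=imaging.grab_frame(n); i=f["image"][:,:,::-1]
    cv2.imwrite(f"pics/{n}1.png",i)
E
```

```text
t 2.1 tip deck [-225.3   39.2  120.2] F deck [-1.2 -0.2  1.3] open 0.0 q [ 0.37  0.18  2.15 -0.16  0.68  2.27]
target TCP [439.7 146.3 200.8]
trans cm [ 0.03 -0.17 10.52] rot [ 0.0015 -0.0002  0.0011]
```

View pics/scene1.png

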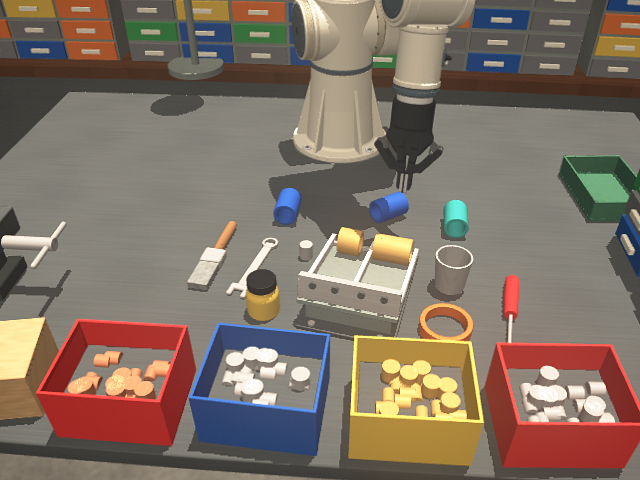

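The fingers are shut and above the foot of the left lane. The blue look-alike sits about 100 mm behind, which is clear of the path. Descending.

Emit:
step_arm(deltas=[{"translation": [0, -0.1, 1.5], "rot": [0, 0, 0]}, {"translation": [0, -0.15, 3], "rot": [0, 0, 0]}, {"translation": [0, -0.15, 5], "rot": [0, 0, 0]}, {"translation": [0, -0.15, 7], "rot": [0, 0, 0]}, {"translation": [0, -0.15, 9], "rot": [0, 0, 0]}, {"translation": [0, -0.15, 10], "rot": [0, 0, 0]}, {"translation": [0, -0.15, 10.5], "rot": [0, 0, 0]}, {"translation": [0, -0.15, 10.5], "rot": [0, 0, 0]}])

```text
clock: 3.2
eef_pos: [439.7, 146.3, 200.9]
tcp_rot: [3.14, -0.175, -0.213]
contact_force: [-0.3, 0.1, -0.8]
opening: 0.005
```

```bash
python3 go.py -205 41 15; python3 - <<'E'
from rig import imaging
import cv2
for n,(x,y) in (("scene",(300,130)),("top",(200,180))):
    f=imaging.grab_frame(n); i=f["image"][:,:,::-1]
    cv2.imwrite(f"pics/{n}2.png",cv2.resize(i[y:y+150,x:x+170],None,fx=4,fy=4,interpolation=cv2.INTER_CUBIC))
E
```

```text
t 3.2 tip deck [-224.9   40.8   15.2] F deck [-0.4  0.1 -0.8] open 0.0 q [ 0.35  0.4   2.17 -0.23  0.43  2.34]
target TCP [459.  142.1 204.2]
trans cm [ 2.   -0.    0.02] rot [ 0.0012 -0.0005  0.    ]
```

View pics/scene2.png

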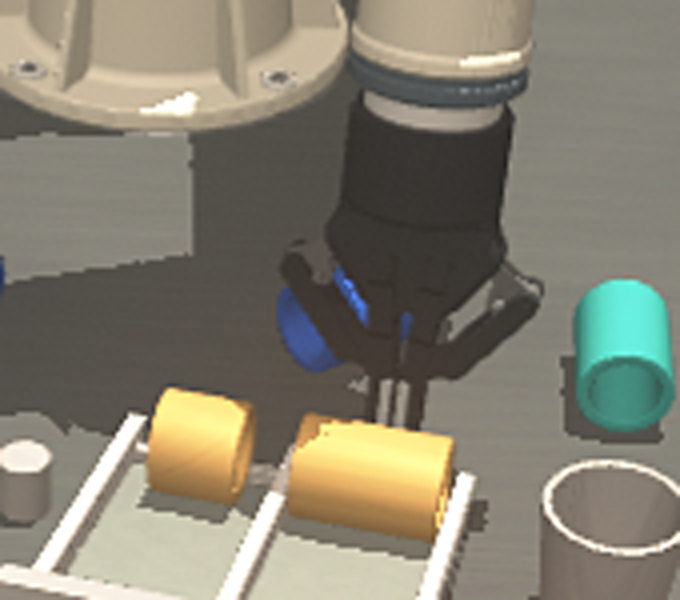

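View pics/top2.png

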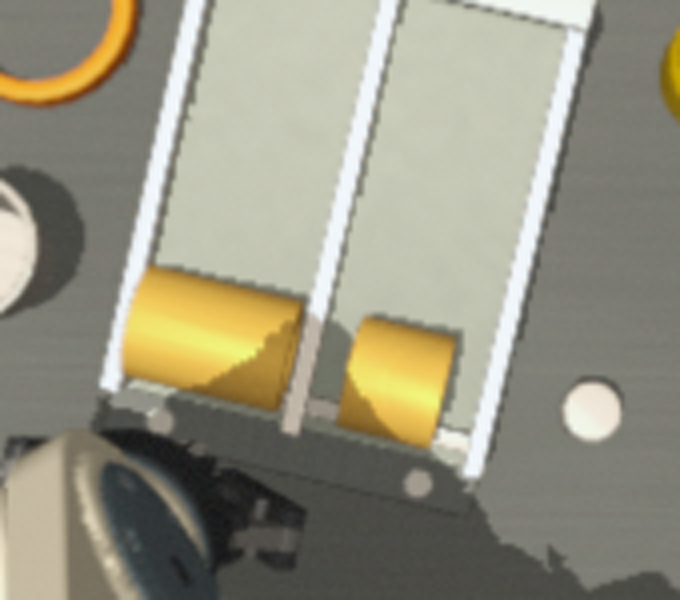

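Emit:
step_arm(deltas=[{"translation": [0.4, 0, 0], "rot": [0, 0, 0]}, {"translation": [0.8, 0, 0], "rot": [0, 0, 0]}, {"translation": [1.2, 0, 0], "rot": [0, 0, 0]}, {"translation": [1.5, 0, 0], "rot": [0, 0, 0]}, {"translation": [1.7, 0, 0], "rot": [0, 0, 0]}, {"translation": [1.9, 0, 0], "rot": [0, 0, 0]}, {"translation": [2.1, 0, 0], "rot": [0, 0, 0]}, {"translation": [2.3, 0, 0], "rot": [0, 0, 0]}])

```text
clock: 4.3
eef_pos: [461.9, 141.6, 205.1]
tcp_rot: [3.141, -0.175, -0.213]
contact_force: [-1.9, 0.5, 0.0]
opening: 0.004
```

```bash
python3 go.py
```

```text
t 4.3 tip deck [-201.8   40.9   15.3] F deck [-2.   0.1  0.4] open 0.0 q [ 0.33  0.41  2.13 -0.21  0.45  2.29]
```

Emit:
step_arm(deltas=[{"translation": [0.1, 0, 0], "rot": [0, 0, 0]}, {"translation": [0.25, 0, 0], "rot": [0, 0, 0]}, {"translation": [0.4, 0, 0], "rot": [0, 0, 0]}, {"translation": [0.6, 0, 0], "rot": [0, 0, 0]}, {"translation": [0.8, 0, 0], "rot": [0, 0, 0]}, {"translation": [1.0, 0, 0], "rot": [0, 0, 0]}, {"translation": [1.2, 0, 0], "rot": [0, 0, 0]}, {"translation": [1.4, 0, 0], "rot": [0, 0, 0]}])

```text
clock: 5.3
eef_pos: [475.4, 138.7, 207.6]
tcp_rot: [3.141, -0.175, -0.213]
contact_force: [-1.6, 1.0, 0.0]
opening: -0.001
```

```bash
python3 go.py; python3 - <<'E'
from rig import imaging
import cv2
for n,(x,y) in (("scene",(300,180)),("top",(200,150))):
    f=imaging.grab_frame(n); i=f["image"][:,:,::-1]
    cv2.imwrite(f"pics/{n}3.png",cv2.resize(i[y:y+150,x:x+170],None,fx=4,fy=4,interpolation=cv2.INTER_CUBIC))
E
```

```text
t 5.3 tip deck [-187.7   40.9   15.4] F deck [-1.7  0.7  0.3] open -0.0 q [ 0.31  0.42  2.11 -0.2   0.47  2.26]
```

View pics/scene3.png

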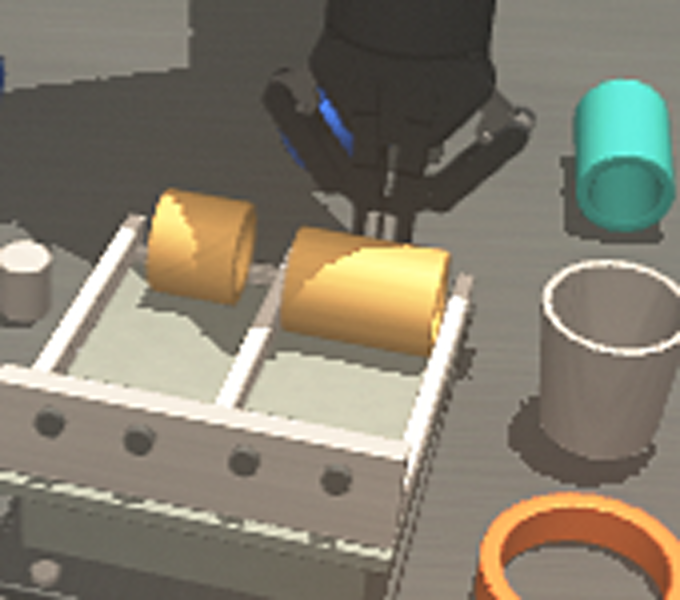

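View pics/top3.png

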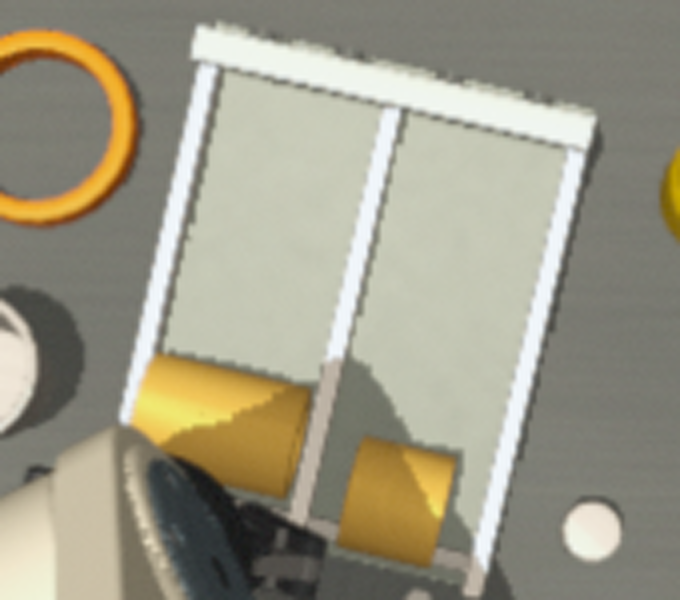

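The sleeve has moved about 14 mm up the lane. It is square in the lane and following the finger.

Emit:
step_arm(deltas=[{"translation": [0.2, 0, 0], "rot": [0, 0, 0]}, {"translation": [0.4, 0, 0], "rot": [0, 0, 0]}, {"translation": [0.6, 0, 0], "rot": [0, 0, 0]}, {"translation": [0.8, 0, 0], "rot": [0, 0, 0]}, {"translation": [1.0, 0, 0], "rot": [0, 0, 0]}, {"translation": [1.2, 0, 0], "rot": [0, 0, 0]}, {"translation": [1.4, 0, 0], "rot": [0, 0, 0]}, {"translation": [1.6, 0, 0], "rot": [0, 0, 0]}])

```text
clock: 6.4
eef_pos: [490.8, 135.3, 210.4]
tcp_rot: [3.141, -0.175, -0.213]
contact_force: [-1.2, 0.2, 0.7]
opening: 0.001
```

Emit:
step_arm(deltas=[{"translation": [0.2, 0, 0], "rot": [0, 0, 0]}, {"translation": [0.4, 0, 0], "rot": [0, 0, 0]}, {"translation": [0.6, 0, 0], "rot": [0, 0, 0]}, {"translation": [0.8, 0, 0], "rot": [0, 0, 0]}, {"translation": [1.0, 0, 0], "rot": [0, 0, 0]}, {"translation": [1.2, 0, 0], "rot": [0, 0, 0]}, {"translation": [1.4, 0, 0], "rot": [0, 0, 0]}, {"translation": [1.6, 0, 0], "rot": [0, 0, 0]}])

```text
clock: 7.4
eef_pos: [506.2, 132.0, 213.2]
tcp_rot: [3.141, -0.175, -0.213]
contact_force: [-2.0, 0.4, 0.9]
opening: 0.003
```

Emit:
step_arm(deltas=[{"translation": [0.2, 0, 0], "rot": [0, 0, 0]}, {"translation": [0.4, 0, 0], "rot": [0, 0, 0]}, {"translation": [0.6, 0, 0], "rot": [0, 0, 0]}, {"translation": [0.8, 0, 0], "rot": [0, 0, 0]}, {"translation": [1.0, 0, 0], "rot": [0, 0, 0]}, {"translation": [1.2, 0, 0], "rot": [0, 0, 0]}, {"translation": [1.4, 0, 0], "rot": [0, 0, 0]}, {"translation": [1.6, 0, 0], "rot": [0, 0, 0]}])

```text
clock: 8.4
eef_pos: [521.6, 128.7, 215.9]
tcp_rot: [3.141, -0.175, -0.213]
contact_force: [-1.5, 1.1, 0.1]
opening: 0.001
```

```bash
python3 go.py; python3 - <<'E'
from rig import imaging
import cv2
for n,(x,y) in (("scene",(300,200)),("top",(200,140))):
    f=imaging.grab_frame(n); i=f["image"][:,:,::-1]
    cv2.imwrite(f"pics/{n}4.png",cv2.resize(i[y:y+150,x:x+170],None,fx=4,fy=4,interpolation=cv2.INTER_CUBIC))
E
```

```text
t 8.4 tip deck [-139.7   40.9   15.4] F deck [-1.7  0.8  0.4] open 0.0 q [ 0.26  0.45  2.02 -0.16  0.52  2.18]
```

View pics/scene4.png

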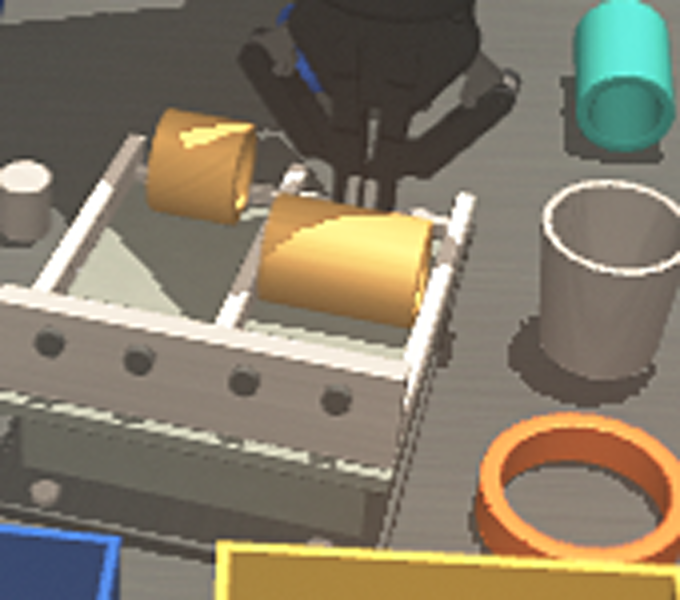

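View pics/top4.png

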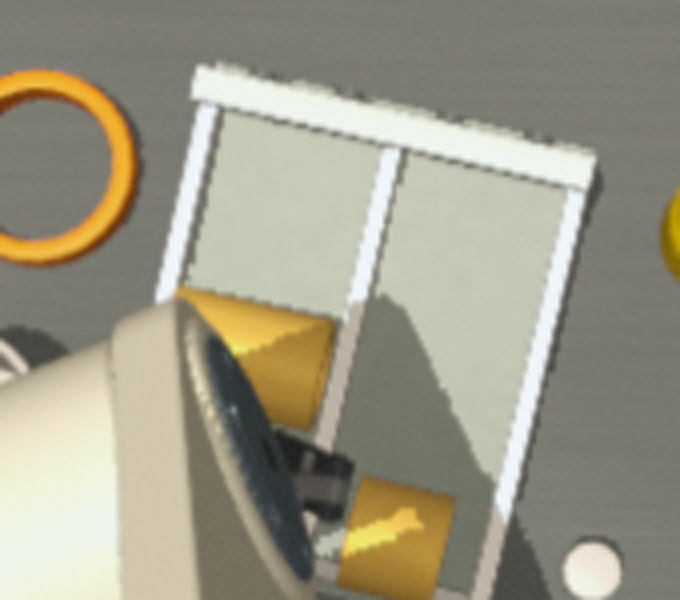

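The long sleeve is still square, and the short one hasn't moved.

Emit:
step_arm(deltas=[{"translation": [0.2, 0, 0], "rot": [0, 0, 0]}, {"translation": [0.4, 0, 0], "rot": [0, 0, 0]}, {"translation": [0.6, 0, 0], "rot": [0, 0, 0]}, {"translation": [0.8, 0, 0], "rot": [0, 0, 0]}, {"translation": [1.0, 0, 0], "rot": [0, 0, 0]}, {"translation": [1.2, 0, 0], "rot": [0, 0, 0]}, {"translation": [1.4, 0, 0], "rot": [0, 0, 0]}, {"translation": [1.6, 0, 0], "rot": [0, 0, 0]}])

```text
clock: 9.5
eef_pos: [537.0, 125.4, 218.7]
tcp_rot: [3.141, -0.175, -0.213]
contact_force: [-1.8, 1.1, 0.6]
opening: 0.001
```

Emit:
step_arm(deltas=[{"translation": [0.2, 0, 0], "rot": [0, 0, 0]}, {"translation": [0.4, 0, 0], "rot": [0, 0, 0]}, {"translation": [0.6, 0, 0], "rot": [0, 0, 0]}, {"translation": [0.8, 0, 0], "rot": [0, 0, 0]}, {"translation": [1.0, 0, 0], "rot": [0, 0, 0]}, {"translation": [1.2, 0, 0], "rot": [0, 0, 0]}, {"translation": [1.4, 0, 0], "rot": [0, 0, 0]}, {"translation": [1.6, 0, 0], "rot": [0, 0, 0]}])

```text
clock: 10.5
eef_pos: [552.4, 122.0, 221.5]
tcp_rot: [3.141, -0.175, -0.213]
contact_force: [-0.9, 0.8, 1.6]
opening: -0.001
```

Emit:
step_arm(deltas=[{"translation": [0.2, 0, 0], "rot": [0, 0, 0]}, {"translation": [0.4, 0, 0], "rot": [0, 0, 0]}, {"translation": [0.6, 0, 0], "rot": [0, 0, 0]}, {"translation": [0.8, 0, 0], "rot": [0, 0, 0]}, {"translation": [1.0, 0, 0], "rot": [0, 0, 0]}, {"translation": [1.2, 0, 0], "rot": [0, 0, 0]}, {"translation": [1.4, 0, 0], "rot": [0, 0, 0]}, {"translation": [1.6, 0, 0], "rot": [0, 0, 0]}])

```text
clock: 11.5
eef_pos: [567.8, 118.7, 224.3]
tcp_rot: [3.141, -0.175, -0.213]
contact_force: [-0.8, -0.3, 1.5]
opening: 0.002
```

Emit:
step_arm(deltas=[{"translation": [0.2, 0, 0], "rot": [0, 0, 0]}, {"translation": [0.4, 0, 0], "rot": [0, 0, 0]}, {"translation": [0.6, 0, 0], "rot": [0, 0, 0]}, {"translation": [0.8, 0, 0], "rot": [0, 0, 0]}, {"translation": [1.0, 0, 0], "rot": [0, 0, 0]}, {"translation": [1.2, 0, 0], "rot": [0, 0, 0]}, {"translation": [1.4, 0, 0], "rot": [0, 0, 0]}, {"translation": [1.6, 0, 0], "rot": [0, 0, 0]}])

```text
clock: 12.5
eef_pos: [583.2, 115.4, 227.1]
tcp_rot: [3.141, -0.175, -0.213]
contact_force: [-1.5, 0.9, 0.4]
opening: 0.003
```

```bash
python3 go.py; python3 - <<'E'
from rig import imaging
import cv2
for n,(x,y) in (("scene",(300,200)),("top",(200,140))):
    f=imaging.grab_frame(n); i=f["image"][:,:,::-1]
    cv2.imwrite(f"pics/{n}5.png",cv2.resize(i[y:y+150,x:x+170],None,fx=4,fy=4,interpolation=cv2.INTER_CUBIC))
E
```

```text
t 12.5 tip deck [-75.7  40.9  15.5] F deck [-1.6  0.5  0.6] open 0.0 q [ 0.21  0.5   1.89 -0.13  0.6   2.1 ]
```

View pics/scene5.png

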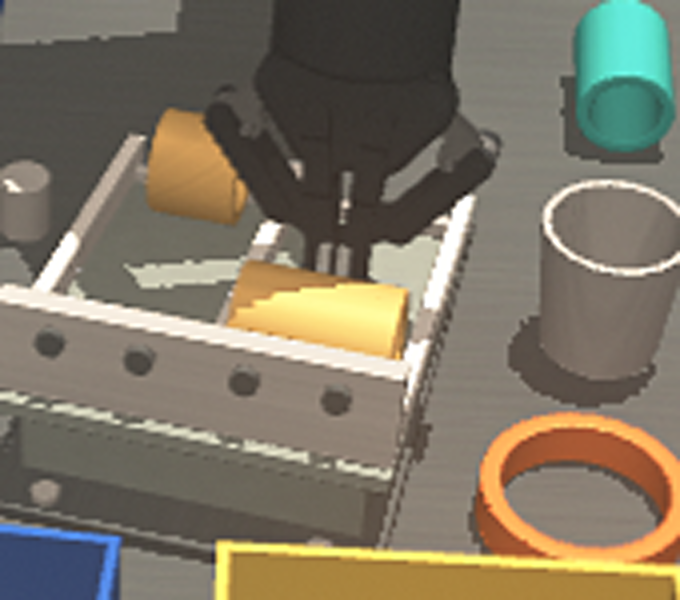

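View pics/top5.png

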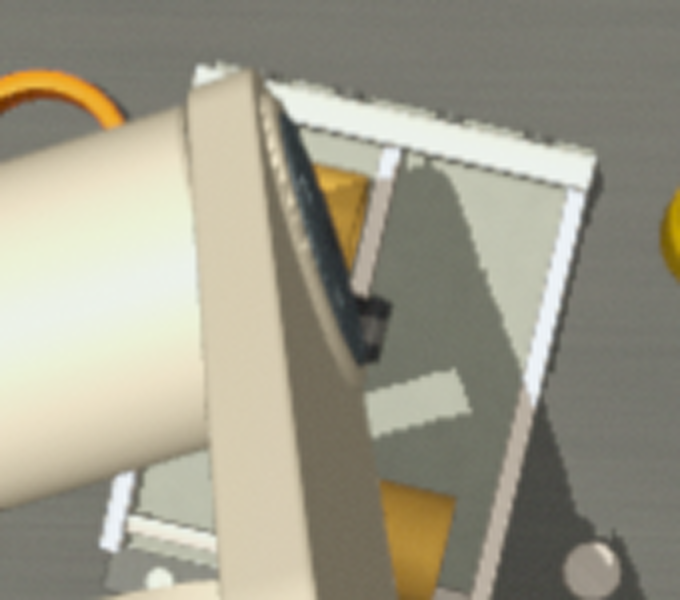

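Emit:
step_arm(deltas=[{"translation": [0.15, 0, 0], "rot": [0, 0, 0]}, {"translation": [0.3, 0, 0], "rot": [0, 0, 0]}, {"translation": [0.45, 0, 0], "rot": [0, 0, 0]}, {"translation": [0.6, 0, 0], "rot": [0, 0, 0]}, {"translation": [0.75, 0, 0], "rot": [0, 0, 0]}, {"translation": [0.85, 0, 0], "rot": [0, 0, 0]}, {"translation": [0.95, 0, 0], "rot": [0, 0, 0]}, {"translation": [1.05, 0, 0], "rot": [0, 0, 0]}])

```text
clock: 13.6
eef_pos: [593.3, 113.2, 228.9]
tcp_rot: [3.141, -0.175, -0.213]
contact_force: [-2.1, -0.4, 0.9]
opening: -0.006
```

Emit:
step_arm(deltas=[{"translation": [0.05, 0, 0], "rot": [0, 0, 0]}, {"translation": [0.1, 0, 0], "rot": [0, 0, 0]}, {"translation": [0.15, 0, 0], "rot": [0, 0, 0]}, {"translation": [0.2, 0, 0], "rot": [0, 0, 0]}])

```text
clock: 14.1
eef_pos: [595.1, 112.8, 229.3]
tcp_rot: [3.141, -0.175, -0.213]
contact_force: [-2.1, -0.1, 0.6]
opening: -0.001
```

```bash
python3 go.py
```

```text
t 14.1 tip deck [-63.3  40.9  15.5] F deck [-1.9 -0.5  1. ] open -0.0 q [ 0.2   0.51  1.86 -0.12  0.62  2.08]
```

Emit:
step_arm(deltas=[{"translation": [0.04, 0, 0], "rot": [0, 0, 0]}, {"translation": [0.08, 0, 0], "rot": [0, 0, 0]}, {"translation": [0.12, 0, 0], "rot": [0, 0, 0]}])

```text
clock: 14.48
eef_pos: [596.3, 112.5, 229.5]
tcp_rot: [3.141, -0.175, -0.213]
contact_force: [-2.2, -0.3, 0.6]
opening: -0.001
```

Emit:
step_arm(deltas=[{"translation": [0.04, 0, 0], "rot": [0, 0, 0]}, {"translation": [0.08, 0, 0], "rot": [0, 0, 0]}])

```text
clock: 14.72
eef_pos: [597.1, 112.4, 229.6]
tcp_rot: [3.141, -0.175, -0.213]
contact_force: [-2.2, 1.2, 1.1]
opening: -0.0
```

```bash
python3 go.py
```

```text
t 14.725 tip deck [-61.4  40.9  15.5] F deck [-2.2  0.7  1.5] open -0.0 q [ 0.2   0.51  1.86 -0.12  0.62  2.08]
```

Emit:
step_arm(deltas=[{"translation": [0.04, 0, 0], "rot": [0, 0, 0]}, {"translation": [0.08, 0, 0], "rot": [0, 0, 0]}])

```text
clock: 14.98
eef_pos: [597.4, 112.3, 229.6]
tcp_rot: [3.14, -0.174, -0.213]
contact_force: [-5.2, 1.8, 1.3]
opening: 0.002
```

Emit:
step_arm(deltas=[{"translation": [0.04, 0, 0], "rot": [0, 0, 0]}, {"translation": [0.08, 0, 0], "rot": [0, 0, 0]}])

```text
clock: 15.22
eef_pos: [597.6, 112.2, 229.5]
tcp_rot: [3.14, -0.173, -0.213]
contact_force: [-8.4, 2.9, 3.3]
opening: 0.002
```

```bash
python3 go.py;  python3 - <<'E'
from rig import imaging
import cv2
for n,(x,y) in (("scene",(320,230)),("top",(240,140))):
    f=imaging.grab_frame(n); i=f["image"][:,:,::-1]
    cv2.imwrite(f"pics/{n}6.png",cv2.resize(i[y:y+90,x:x+110],None,fx=6,fy=6,interpolation=cv2.INTER_CUBIC))
E
```

```text
t 15.225 tip deck [-61.2  40.7  15.2] F deck [-8.1  1.1  4.8] open 0.0 q [ 0.2   0.51  1.86 -0.12  0.62  2.08]
```

View pics/scene6.png

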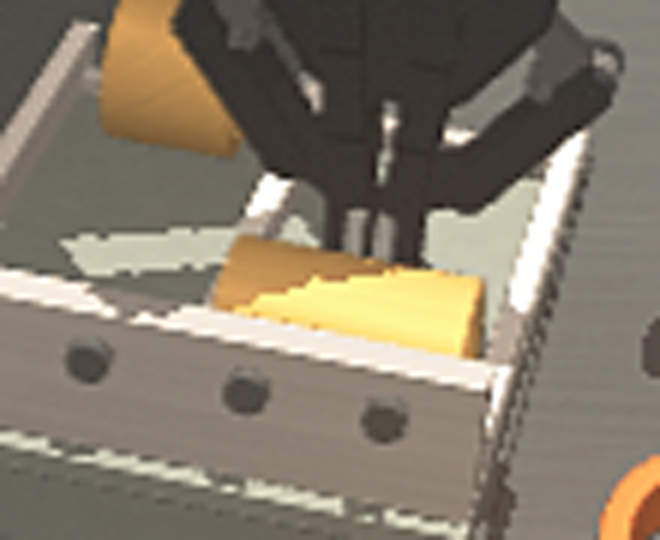

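View pics/top6.png

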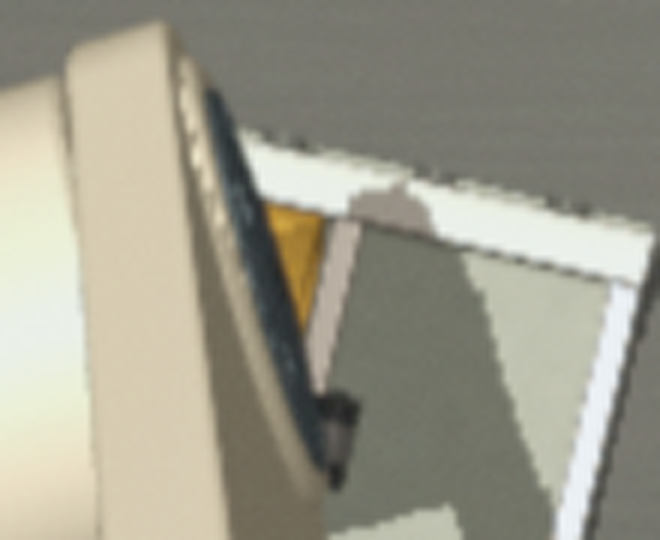

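The force jumped from 2 N to 8 N with the finger at x = −61. That matches −50 minus the finger's half-width, so the sleeve is against the stop. I'll hold for a moment and overlay the sleeve's expected end pose.

Emit:
step_arm(deltas=[{"translation": [0.02, 0, 0], "rot": [0, 0, 0]}, {"translation": [0.02, 0, 0], "rot": [0, 0, 0]}, {"translation": [0.02, 0, 0], "rot": [0, 0, 0]}, {"translation": [0.02, 0, 0], "rot": [0, 0, 0]}])

```text
clock: 15.82
eef_pos: [597.7, 112.2, 229.4]
tcp_rot: [3.14, -0.172, -0.213]
contact_force: [-7.0, 3.8, 1.9]
opening: 0.004
```

```bash
python3 go.py;  python3 - <<'E'
from h import *
from rig import imaging
import cv2
p=np.load("deck.npy");a=np.linspace(0,2*np.pi,60)
f=imaging.grab_frame("scene");im=cv2.resize(f["image"][:,:,::-1],None,fx=6,fy=6,interpolation=cv2.INTER_CUBIC)
for y,x in((41,-25),(-41,-165)):
  L=35 if y>0 else 21
  for e in(-L,L):
    cv2.polylines(im,[((proj("scene",d2w(p,np.c_[x+25*np.cos(a),0*a+y+e,25+25*np.sin(a)]))+.5)*6-.5).round().astype(int)],False,(255,0,255),1)
cv2.imwrite("pics/ov7.png",im[220*6:220*6+600,310*6:310*6+720])
cv2.imwrite("pics/full7.png",f["image"][:,:,::-1])
E
```

```text
t 15.825 tip deck [-61.3  40.7  15.2] F deck [-7.2  2.2  3.2] open 0.0 q [ 0.2   0.51  1.86 -0.12  0.62  2.08]
```

View pics/ov7.png

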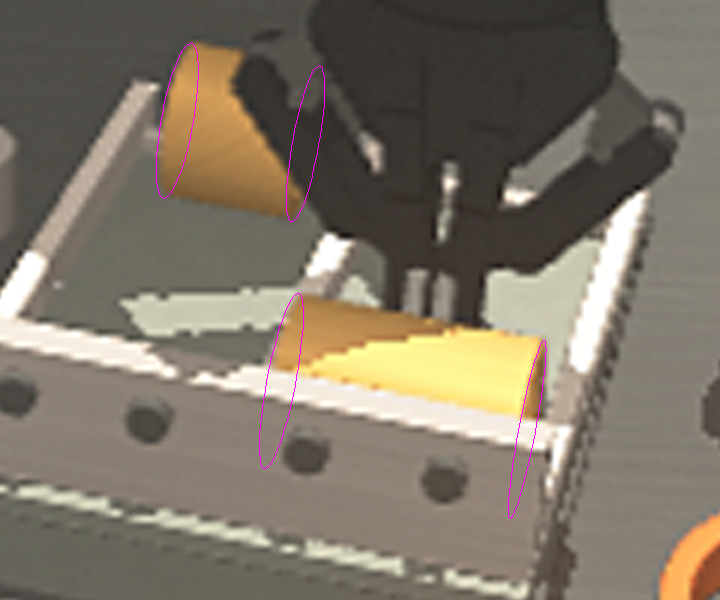

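View pics/full7.png

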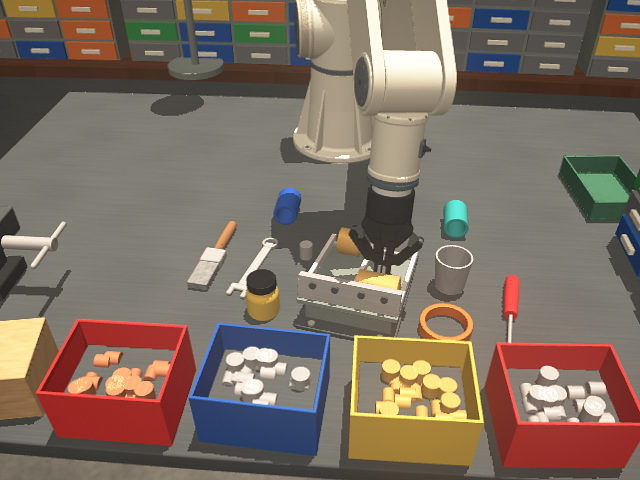

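The overlay matches: the long sleeve is square against the stop, the short sleeve is still at its start pose, and the finger is holding with about 7 N.

```bash
python3 go.py; python3 -c "
from rig import ticket
print(ticket.sign_off())"
```

```text
t 15.875 tip deck [-61.3  40.6  15.1] F deck [-7.9  0.7  3.8] open 0.0 q [ 0.2   0.51  1.86 -0.12  0.62  2.08]
the job is handed in; nothing more can be done
None
```

The long sleeve is up against the stop plate in the left (+y) lane, and the closed fingertips are still holding it there. I pushed it up slowly, at about 16 mm/s or less, and handed the job in at about 15.9 s.

**At the stop:** In the last millimetre the force rose from about 2 N to 8 N. The finger stopped at deck x = −61 mm, where a fully seated sleeve would put it. The expected end pose drawn over the scene picture lined up with the visible part of the sleeve, square in its lane.

**Roll-back:** I saw no sign of it. The sleeve was touching the finger or ahead of it in the pictures taken on the way up. I did not watch it continuously between pictures.

**Other items:** The visible part of the short sleeve still matched its starting outline. Nothing else looked moved in the last scene picture, although the arm hid the blue look-alike behind the foot of the ramp. In the top view the arm hid most of the long sleeve at the end, so the final check relied on the scene view and the force reading. None of the checks failed or disagreed.

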